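# Feed one sweet and hold the gate open

### The arm

A 6-joint arm with a two-finger parallel gripper is mounted at the origin on a cart in front of the work surface, level with it; the furniture and walls round the work are solid. World frame = base frame: x ahead of the robot, y to its left, z up, the work surface at z = 0. Lengths are in m, angles in rad, forces in N, time in s.
With the tool pointing down it reaches from about 0.25 to 0.775 m from the base axis. Payload 4 kg.
Tool frame: the origin (TCP) lies midway between the tips of the shut fingers; the grasp point (between the pads) lies robot.tcp_to_grasp behind it (robot.tcp_to_grasp is the distance from the TCP to the grasp point, in m); y points along the fingers, x is the direction in which the jaws open and shut, and the axes are right-handed (so a half turn about y gives the same grasp; the last joint's range is limited). The gripper opens to 94 mm and grips with 3 to 60 N. Pads are 16 mm wide; open, the fingers measure 119 mm over their backs; the gripper's body (75 mm by 177 mm) begins 78 mm behind the grasp point.
Start: joints at [-1.422, 0.087, 1.371, -0, 1.684, -0.103], TCP at [0.137, -0.533, 0.206] pointing down, gripper open.
Joint ranges: [-3.1, 3.1], [-0.76, 2.03], [0.27, 2.55], [-1.08, 4.22], [0.17, 2.65], [-2.57, 2.57]. Speed limits (rad/s): [2.79, 2.79, 3.14, 3.14, 3.14, 3.14].

### API

Orientations are given as [roll, pitch, yaw] about the fixed x, y, z axes, in that order (R = Rz(yaw) Ry(pitch) Rx(roll)).
In Python, from bench import robot gives the robot as it stands.
- The arm moves only by the tool arm_command, never from a script. Its argument "series" is text: rows parted by semicolons, each of 7 numbers parted by spaces: the turn, a rotation vector about the tool's x, y, z in rad, then the shift along the tool's x, y, z in m, then the finger opening in m, from 0 to 0.094. A call has 1 to 12 rows; each row shifts and turns the pose as measured when the row begins, along the tool's axes as they then stand; what a row does not reach is not made up. A row lasts 1/10 s, in which the tool goes at most 50 mm and 8.59 degrees, less where a joint would pass 70% of its speed; a pose out of reach is approached as far as the arm can. A call with a gripper value outside its range is refused whole. The fingers move at their own pace and stop on an object; the grip force is fixed at half the most. Time passes only in rows, so rows that do not move let the fingers close. It gives the time, the measured TCP pose, the force and the opening at its end, in the units of the state.
- robot.get_obs(): the state, without advancing time (a new reading comes with each control period).
- robot.snapshot(name): name is "side" or "top" or "wrist"; returns the picture (384x512x3 uint8, blue, green, red); there is no depth.
- robot.camera_params(name): a dict with "fx", "fy", "cx", "cy" (pixels), "extrinsics" (4x4, takes a point from camera to world coordinates). Camera axes: x right, y up, looking along -z (the intrinsics and any distortion apply to the point x, -y, -z); pixel columns grow to the right and rows downward; lengths in m; the calibration is good to about 2 mm. The wrist camera is an equidistant fisheye: a pixel r from the principal point sees the ray r / f radians off the axis. A picture is of the moment at which its call begins: read the wrist's pose just before it. camera_params takes no time and is no camera call; for the wrist camera it gives the pose at the moment of the call.
- robot.close_job(): hands the job in, once; it reports no verdict.
Trained networks look in the newest picture that a camera, given by its name, has taken for a name from the list of things; names that differ only in an ending like _2 or _b are one class to them, and where a whole thing is asked for, a point or a joint stands for the part that bears it (a point fixed in the world has none). Each returns a list of dicts, best first, with "score" (0 to 1); they miss things now and then, are a little off and sometimes report something else, mostly with a low value. They report only what shows in the picture. A call takes as long as a camera call.
- robot.spot_in(camera, target): "centre" ([x, y, z] in m, in the coordinates of the camera as it stood for that picture, good to about 4 mm: the middle of the surface that is visible of it).
The state is a dict: "time": time; "joint_positions": joint angles; "qvel": joint speeds; "joint_torque": joint torques, N m; "tool_pos": TCP position; "ee_rot": TCP orientation; "wrist_force": force on the tool from outside, world axes, zero at the start; "wrist_torque": the same for the moment, N m; "width": finger opening in m.
Only numpy, scipy, OpenCV 4.12 (cv2) and the standard library are available. Lean on these libraries where they do the work, as an engineer would, in place of code of your own. Each camera call takes 0.05 s, during which the arm holds its last target.

### The job

Tip the sweet feeder's steel pan up by its black bar to about 45 degrees (not past 55) so that both sugar balls roll into the hopper, and lower it back level. Then pull the blue spring-return gate handle out until its pointer stands at the red clip, so that the red ball drops into the tray below while the white one stays in the hopper; the gate springs back if let go, so finish while still holding it at the clip. Leave the wooden mould, the steel jigger and the dough alone.

Things in the scene. Friction and masses are not known exactly. Their poses are not given: they have to be found in the camera images.
- feeder: white and grey sweet feeder, screwed to the table, 146 x 104 mm, 162 mm high, with a 60 mm wide guide track (54 to 68 mm high) running out along +y to y = 232 mm. Origin on the table under the middle of the hopper; +x points away from the pan's bar handle, +y the way the gate pulls out, z up
- hopper (a point): middle of the hopper's floor, the gate blade, 64 mm high. Open-topped hopper with two cells, each 28 mm (y) by 34 mm (x), centred at feeder y = -16 and +16 mm; walls up to 162 mm high. A ball resting in a cell has its centre 76 mm high
- tray (a point): middle of the open aluminium tray's floor, 12 mm high; inside it is 94 mm (x) by 76 mm (y), rims 28 mm high, joined to a chute that comes down from under the hopper
- pan (a joint): tilt of the steel two-lane pan about its hinge, rad: 0 level (rest, on its stop), grows as the bar handle is lifted, up to 1.2. Its floor slopes 0.3 rad down to the handle when level, so the balls roll out beyond about 0.35 rad. Pan 0.15 kg; falls back level if released
- pan_grip (a point): middle of the pan's black bar handle: round, 12 mm thick, 68 mm long along the feeder's y, 140 mm from the hinge and at hinge height (118 mm) when level; about 55 mm free between bar and pan, only the tray rim (28 mm high) below. Moves on an arc about the hinge
- pan_hinge (a point): point on the pan's hinge axis (along the feeder's y), midway between the cheeks, 118 mm high, at x = -18 mm of the feeder
- gate: gate slide. Origin: grip middle of its upright blue tab, 12 mm thick along the feeder's y (pull direction), 34 mm wide (x), top 113 mm high; origin 95 mm high, at feeder x 0, y 140 mm when shut. Pulls out along +y, at most 65 mm; spring 2.7 N when shut plus 0.09 N per mm. Black pointer at its foot, at the origin's y. The white ball's cell opens too beyond about 50 mm
- marker: red clip on the front guide rail, fixed, 4 mm thick along y, top 77 mm high: how far to pull the gate (34 to 44 mm, differently each time). Origin on its mid-plane, 35 mm to the feeder's -x of the gate's line; axes as the feeder's. The gate is at the mark when its origin has the same y in the feeder's frame
- red_ball: red hard sugar ball, 24 mm diameter, 11 g; origin at its centre. Starts in the pan's lane at feeder y = -16 mm
- white_ball: white hard sugar ball, 24 mm diameter, 11 g; origin at its centre. Starts in the pan's lane at feeder y = +16 mm
- press_mould: bystander: carved wooden press mould, 58 x 160 x 27 mm, lying flat; origin under its centre
- jigger: bystander: double-ended steel jigger, 41 mm diameter, 100 mm high, standing; origin under its centre
- dough: bystander: wrapped pink dough lump, 65 x 67 x 38 mm; origin under its centre

How it is judged:
By the outcome, as a careful person would: the job done as asked, in the order asked, and still so for the second after the job is handed in, while the arm keeps its last pose, push and grip.
It also fails if it takes over 53 s, if anything falls off the work surface, if the arm or the gripper's body presses on something with over 40 N, if the wrist force passes 120 N, or if a joint passes its speed limit or range.

## Working session

There is one attempt and no reset: what is moved stays moved. The work goes in short steps, Python scripts to look and compute and a tool call to move; the robot and the scene stay as the last step left them, time stands still between calls to the robot, and variables do not carry over. Pictures are saved under pics/ and viewed, and the job is handed in when it is done.

Besides the shell and the picture viewer there is one more tool, called after "Call:" as name(argument=value, ...) on one line, values as JSON. arm_command: Moves the arm, as the interface text tells. Its arguments: {"type":"object","properties":{"series":{"type":"string"}},"required":["series"]}

```bash
ls; mkdir -p pics
python3 - <<'E'
from bench import robot
import cv2
o=robot.get_obs()
for k,v in o.items(): print(k,v)
print(robot.tcp_to_grasp)
for c in ["side","top","wrist"]:
    im=robot.snapshot(c); cv2.imwrite(f"pics/a_{c}.png",im)
    p=robot.camera_params(c); print(c,p)
E
```

```text
pics
time 0.0
joint_positions [-1.42212406e+00  8.79850068e-02  1.37224384e+00 -2.68781527e-05
  1.68356125e+00 -1.03119550e-01]
qvel [ 0.00041892  0.00116575  0.00036618  0.00056683  0.00030598 -0.00075046]
joint_torque [-9.33604970e-04 -3.40172160e+01 -3.02433586e+01  7.15111778e-02
  3.29176162e-02 -1.74302700e-04]
tool_pos [ 0.13692319 -0.53213171  0.20429304]
ee_rot [-1.5705967   0.00218852 -1.31900729]
wrist_force [ 0.57609479  0.78235673 -0.77149016]
wrist_torque [-0.02376814  0.01770594  0.01735731]
width 0.09396171272083575
0.0188
side {'fx': 398.5432092965575, 'fy': 398.5432092965575, 'cx': 251.18268579747266, 'cy': 195.12770477922433, 'extrinsics': array([[ 0.94244461,  0.19536194, -0.27135193,  0.13983948],
       [-0.33432195,  0.56319632, -0.75567105, -1.02036297],
       [ 0.00519505,  0.80289701,  0.59609513,  0.96680318],
       [ 0.        ,  0.        ,  0.        ,  1.        ]])}
top {'fx': 413.3565594729501, 'fy': 413.3565594729501, 'cx': 258.6890867069626, 'cy': 194.65134912396084, 'extrinsics': array([[ 0.01647665,  0.99279539, -0.11868377,  0.38576825],
       [-0.99985957,  0.01599677, -0.00499499,  0.11227633],
       [-0.00306045,  0.1187494 ,  0.99291954,  1.22909138],
       [ 0.        ,  0.        ,  0.        ,  1.        ]])}
wrist {'fx': 297.3186396354542, 'fy': 297.3186396354542, 'cx': 252.10120466620847, 'cy': 195.87867129405652, 'extrinsics': array([[ 0.24972557,  0.92773242,  0.27739807,  0.21948433],
       [-0.96831422,  0.23990094,  0.06939103, -0.51207808],
       [-0.00217175, -0.28593721,  0.95824589,  0.38394916],
       [ 0.        ,  0.        ,  0.        ,  1.        ]])}
```

View pics/a_side.png

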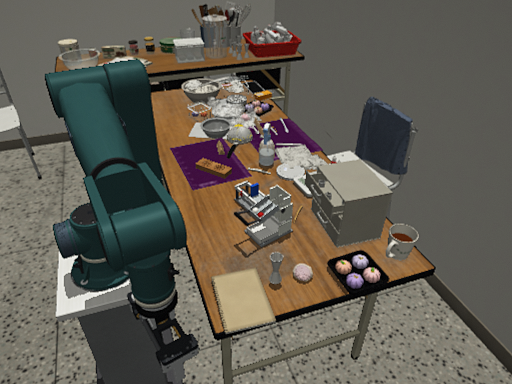

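View pics/a_top.png

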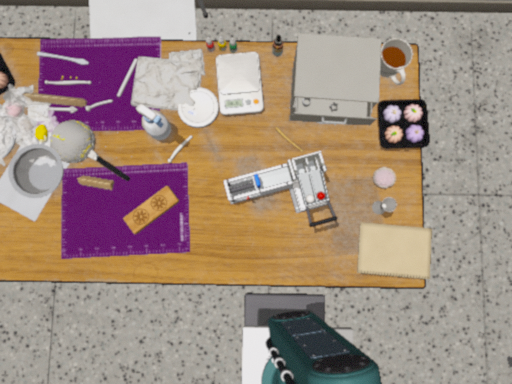

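View pics/a_wrist.png

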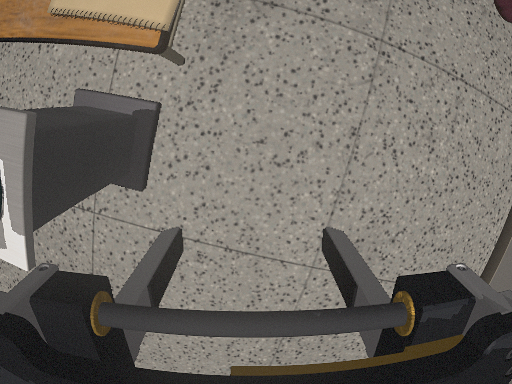

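```bash
cat > h.py <<'E'
import numpy as np, cv2
from bench import robot
from scipy.spatial.transform import Rotation as R
def w(cam,p,T=None):
    T=robot.camera_params(cam)["extrinsics"] if T is None else T
    return T[:3,:3]@np.array(p)+T[:3,3]
def px(cam,P):
    c=robot.camera_params(cam);T=c["extrinsics"]
    q=T[:3,:3].T@(np.array(P)-T[:3,3]); x,y,z=q[0],-q[1],-q[2]
    return c["cx"]+c["fx"]*x/z, c["cy"]+c["fy"]*y/z
def ray(cam,u,v):
    c=robot.camera_params(cam);T=c["extrinsics"]
    d=np.array([(u-c["cx"])/c["fx"],-(v-c["cy"])/c["fy"],-1.]); d=T[:3,:3]@d
    return T[:3,3],d/np.linalg.norm(d)
def tri(*cuv):
    A=np.zeros((3,3));b=np.zeros(3)
    rs=[ray(*c) for c in cuv]
    for o,d in rs:
        M=np.eye(3)-np.outer(d,d);A+=M;b+=M@o
    P=np.linalg.solve(A,b)
    return P,[float(np.linalg.norm(np.cross(P-o,d))) for o,d in rs]
def atz(cam,u,v,z):
    o,d=ray(cam,u,v);return o+d*(z-o[2])/d[2]
E
python3 - <<'E'
from h import *
for c in ["top","side"]:
    for n in ["feeder","pan_grip","gate","marker","red_ball","white_ball","tray"]:
        r=robot.spot_in(c,n)
        for q in r[:2]: print(c,n,round(q["score"],2),w(c,q["centre"]).round(3), np.round(px(c,w(c,q["centre"]))))
print(robot.get_obs()["time"])
E
```

```text
top feeder 0.7 [0.557 0.019 0.069] [294. 184.]
top pan_grip 0.74 [ 0.541 -0.031  0.116] [314. 188.]
top gate 0.74 [0.578 0.075 0.061] [274. 177.]
top red_ball 0.46 [ 0.518 -0.045  0.12 ] [319. 196.]
top tray 0.89 [0.557 0.018 0.069] [294. 184.]
side feeder 0.8 [ 0.559 -0.023  0.066] [267. 218.]
side pan_grip 0.9 [ 0.533 -0.036  0.116] [262. 210.]
side gate 0.63 [0.562 0.113 0.074] [255. 194.]
side gate 0.22 [ 0.562 -0.019  0.062] [268. 218.]
side red_ball 0.49 [ 0.503 -0.245  0.069] [277. 265.]
side tray 0.7 [ 0.56  -0.025  0.062] [268. 219.]
0.85
```

Run:
```python
import cv2
a=cv2.imread("pics/a_top.png")[140:240,215:345]; cv2.imwrite("pics/b_top.png",cv2.resize(a,None,fx=6,fy=6,interpolation=cv2.INTER_CUBIC))
a=cv2.imread("pics/a_side.png")[170:255,220:310]; cv2.imwrite("pics/b_side.png",cv2.resize(a,None,fx=7,fy=7,interpolation=cv2.INTER_CUBIC))
```

```text
(no output)
```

View pics/b_top.png

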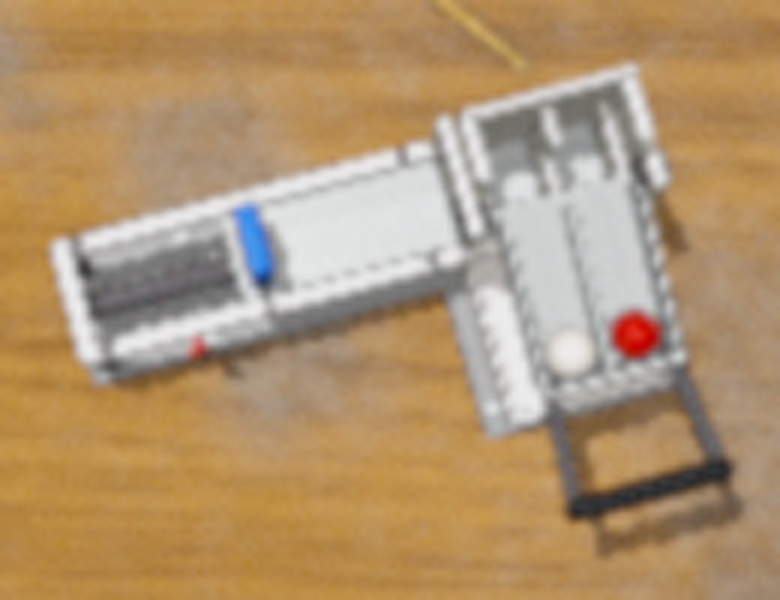

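View pics/b_side.png

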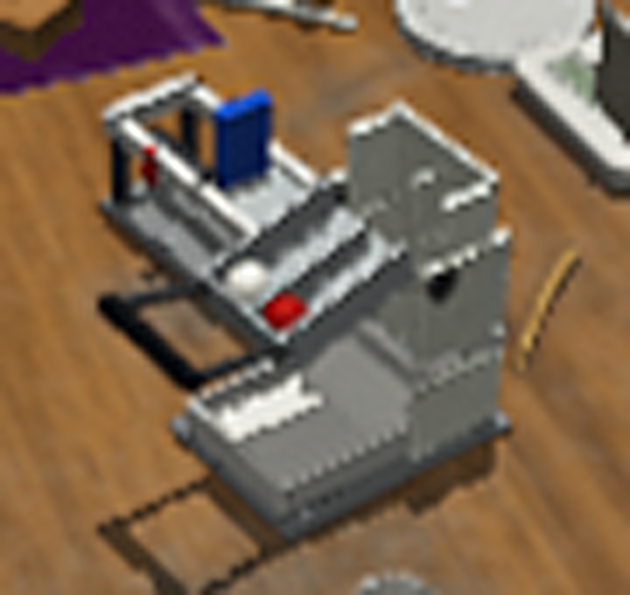

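Run:
```python
from h import *
t=lambda u,v:("top",(u+.5)/6-.5+215,(v+.5)/6-.5+140)
s=lambda u,v:("side",(u+.5)/7-.5+220,(v+.5)/7-.5+170)
for n,a,b in [("barL",t(575,505),s(110,303)),("barR",t(728,468),s(193,380)),("white",t(571,352),s(247,277)),("red",t(635,333),s(286,310)),
 ("tabtop near",t(262,280),s(218,108)),("tabtop far",t(245,210),s(267,94)),("mark top",t(197,345),s(150,150)),("hop far-right top",t(632,70),s(400,105)),("hop right ",t(660,180),s(495,182))]:
    print(n,*[x.round(4) if hasattr(x,'round') else np.round(x,4) for x in tri(a,b)])
```

```text
barL [ 0.442  -0.0221  0.1187] [0.0001 0.0001]
barR [ 0.4601 -0.0904  0.1203] [0.0004 0.0004]
white [ 0.5119 -0.0208  0.1153] [0.0006 0.0006]
red [ 0.5212 -0.0499  0.1144] [0.0007 0.0007]
tabtop near [0.5443 0.1189 0.1156] [0.0024 0.0024]
tabtop far [0.576  0.1274 0.1119] [0.0016 0.0016]
mark top [0.5175 0.1494 0.0738] [0.001 0.001]
hop far-right top [ 0.603  -0.0302  0.2088] [0.0172 0.0172]
hop right  [ 0.6009 -0.0589  0.1732] [0.0213 0.0213]
```

Call:
arm_command(series="0 0 0 -0.032 -0.006 0.035 0.05;0 0 0 -0.032 -0.006 0.035 0.05;0 0 0 -0.032 -0.006 0.035 0.05;0 0 0 -0.032 -0.006 0.035 0.05;0 0 0 -0.032 -0.006 0.035 0.05;0 0 0 -0.032 -0.006 0.035 0.05;0 0 0 -0.032 0 0.035 0.05;0 0 0 -0.032 0 0.035 0.05;0 0 0 -0.032 0 0.035 0.05;0 0 0 -0.032 0 0.035 0.05")

```text
time: 1.85
tool_pos: [0.4036, -0.1267, 0.2431]
ee_rot: [-1.565, -0.003, -1.333]
wrist_force: [-0.5, -0.1, 0.3]
width: 0.0501
```

Now rotate the tool by about 1.59 about its y.

Call:
arm_command(series="0 -0.149 0 0 0 0 0.05;0 -0.149 0 0 0 0 0.05;0 -0.149 0 0 0 0 0.05;0 -0.149 0 0 0 0 0.05;0 -0.149 0 0 0 0 0.05;0 -0.149 0 0 0 0 0.05;0 -0.149 0 0 0 0 0.05;0 -0.149 0 0 0 0 0.05;0 -0.149 0 0 0 0 0.05;0 -0.149 0 0 0 0 0.05;0 -0.1 0 0 0 0 0.05;0 0 0 0 0 0 0.05")

```text
time: 3.05
tool_pos: [0.4069, -0.1178, 0.2447]
ee_rot: [-1.575, -0.01, 0.277]
wrist_force: [0.6, 0.0, -0.2]
width: 0.05
```

```bash
cat >> h.py <<'E'
def fray(u,v,c):
    T=c["extrinsics"];a,b=u-c["cx"],v-c["cy"];r=np.hypot(a,b);th=r/c["fx"]
    d=np.array([np.sin(th)*a/r,-np.sin(th)*b/r,-np.cos(th)]);return T[:3,3],T[:3,:3]@d
def fz(u,v,c,z):
    o,d=fray(u,v,c);return o+d*(z-o[2])/d[2]
def totool(P,grasp=True):
    o=robot.get_obs();Rm=R.from_euler('xyz',o["ee_rot"]).as_matrix();p=np.array(o["tool_pos"])
    if grasp:p=p-Rm[:,1]*robot.tcp_to_grasp
    return Rm.T@(np.array(P)-p)
E
python3 - <<'E'
from h import *
o=robot.get_obs();print(o["tool_pos"],o["ee_rot"])
c=robot.camera_params("wrist");cv2.imwrite("pics/c_w.png",robot.snapshot("wrist"))
import pickle;pickle.dump(c,open("c_w.pkl","wb"))
for n in ["pan_grip","gate","marker"]:
    for q in robot.spot_in("wrist",n)[:2]: print(n,round(q["score"],2),w("wrist",q["centre"],c["extrinsics"]).round(3))
E
```

```text
[ 0.40691378 -0.1178166   0.24470387] [-1.57451561 -0.00977155  0.27719293]
pan_grip 0.75 [ 0.543 -0.032  0.112]
gate 0.89 [0.574 0.089 0.061]
```

View pics/c_w.png

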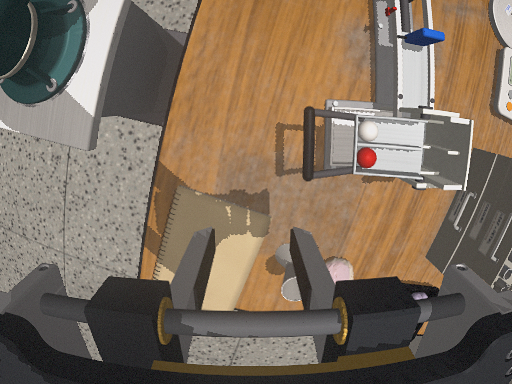

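Run:
```python
from h import *
import pickle;c=pickle.load(open("c_w.pkl","rb"))
a=fz(307.5,109,c,.118);b=fz(309,178,c,.118);print(a,b,(a+b)/2,np.arctan2(-(a-b)[0],(a-b)[1]))
print(fz(405,38,c,.113),fz(443,32,c,.113),fz(391,10,c,.077))
for m in [(a+b)/2,[.451,-.0563,.119]]: print(totool(m))
```

```text
[ 0.44094703 -0.02042305  0.118     ] [ 0.46495478 -0.08974074  0.118     ] [ 0.45295091 -0.0550819   0.118     ] 0.3334138202192138
[0.52745895 0.09925116 0.113     ] [0.576586   0.13308528 0.113     ] [0.51638493 0.14389879 0.077     ]
[0.06011129 0.14586027 0.04831618]
[0.0579123  0.14484123 0.04767134]
```

Call:
arm_command(series="0.004 0.015 0 0.02 0.01 0.016 0.05;0 0 0 0.02 0.02 0.016 0.05;0 0 0 0.018 0.02 0.016 0.05;0 0 0 0 0.01 0 0.05;0 0 0 0 0 0 0.05")

```text
time: 3.75
tool_pos: [0.4529, -0.0557, 0.1845]
ee_rot: [-1.573, -0.012, 0.252]
wrist_force: [-0.5, -0.1, 0.1]
width: 0.0504
```

Run:
```python
from h import *
cv2.imwrite("pics/d_w.png",robot.snapshot("wrist"))
print(totool([.452,-.0557,.118]))
import pickle;pickle.dump(robot.camera_params("wrist"),open("d_w.pkl","wb"))
```

```text
[-0.00203647  0.08604906  0.00066923]
```

View pics/d_w.png

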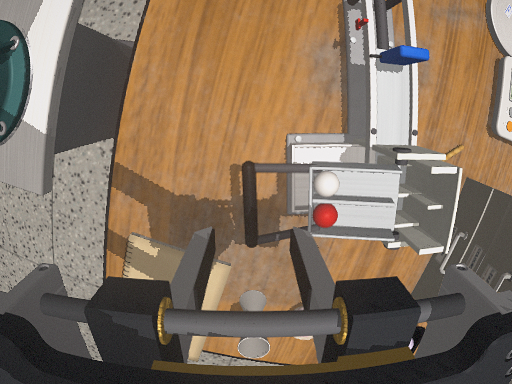

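Call:
arm_command(series="0 0 0 -0.001 0.02 0 0.05;0 0 0 -0.001 0.02 0 0.05;0 0 0 0 0.02 0 0.05;0 0 0 0 0.02 0 0.05;0 0 0 0 0.007 0 0.05;0 0 0 0 0 0 0.05")

```text
time: 4.4
tool_pos: [0.4553, -0.063, 0.1042]
ee_rot: [-1.583, -0.025, 0.243]
wrist_force: [0.1, -0.6, -0.4]
width: 0.0498
```

Run:
```python
from h import *
cv2.imwrite("pics/e_w.png",robot.snapshot("wrist"))
print(totool([.452,-.0557,.118]))
```

```text
[-0.00145513  0.00541826  0.0078055 ]
```

View pics/e_w.png

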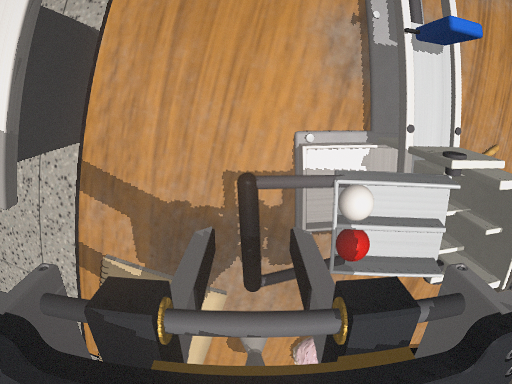

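Call:
arm_command(series="0.012 -0.012 0.025 -0.001 0.004 0.008 0.05;0 0 0 0 0 0 0.05;0 0 0 0 0 0 0.025;0 0 0 0 0 0 0.01;0 0 0 0 0 0 0.0;0 0 0 0 0 0 0.0;0 0 0 0 0 0 0.0;0 0 0 0 0 0 0.0")

```text
time: 5.25
tool_pos: [0.452, -0.0567, 0.1049]
ee_rot: [-1.574, 0.003, 0.256]
wrist_force: [0.1, 0.2, 0.9]
width: 0.0112
```

Run:
```python
from h import *
cv2.imwrite("pics/f_w.png",robot.snapshot("wrist"))
print(totool([.452,-.0557,.118]))
print(robot.get_obs())
```

```text
[0.00017005 0.00574406 0.00087621]
{'time': 5.3, 'joint_positions': array([-0.24555863, -0.08098912,  1.74042642, -0.00475425,  1.48317994,
       -0.50101124]), 'qvel': array([-0.00102034, -0.00052529, -0.00126177, -0.00041803,  0.00065989,
        0.00106374]), 'joint_torque': array([  0.49698036, -24.62252319, -29.49806571,   0.6772262 ,
        -1.09694012,   0.14744659]), 'tool_pos': array([ 0.45202925, -0.05664745,  0.10494796]), 'ee_rot': array([-1.57445732,  0.00317408,  0.25586525]), 'wrist_force': array([-3.47874413, -1.08256495,  2.1996904 ]), 'wrist_torque': array([-0.23465882,  0.60601512,  0.11254739]), 'width': 0.01108463564363276}
```

View pics/f_w.png

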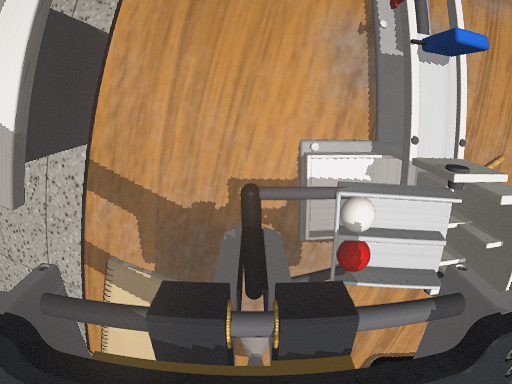

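Call:
arm_command(series="0 0 0 0.0003 -0.0098 0 0;0 0 0 0.001 -0.0097 0 0;0 0 0 0.0017 -0.0096 0 0;0 0 0 0.0024 -0.0095 0 0;0 0 0 0.003 -0.0093 0 0;0 0 0 0.0037 -0.0091 0 0")

```text
time: 5.9
tool_pos: [0.4635, -0.0532, 0.1641]
ee_rot: [-1.573, 0.007, 0.256]
wrist_force: [0.6, -1.0, -2.6]
width: 0.0105
```

```bash
cat > st.py <<'E'
from h import *
o=robot.get_obs();d=np.array(o["tool_pos"])-[.4520,-.0567,.1049]
xf=np.array([np.cos(.26),np.sin(.26),0]);yf=np.array([-xf[1],xf[0],0])
print("t",o["time"],"dxf",(d@xf).round(4),"dyf",(d@yf).round(4),"dz",d[2].round(4),"th",np.degrees(np.arctan2(d[2],.14-d@xf)).round(1),"r",np.hypot(d[2],.14-d@xf).round(4),o["ee_rot"].round(3),o["wrist_force"].round(1),o["width"])
E
python3 st.py
python3 - <<'E'
from h import *
cv2.imwrite("pics/g_s.png",cv2.resize(robot.snapshot("side")[150:260,200:330],None,fx=5,fy=5))
E
```

```text
t 5.9 dxf 0.012 dyf 0.0004 dz 0.0592 th 24.8 r 0.141 [-1.573  0.007  0.256] [ 0.6 -1.  -2.6] 0.010456838402389484
```

View pics/g_s.png

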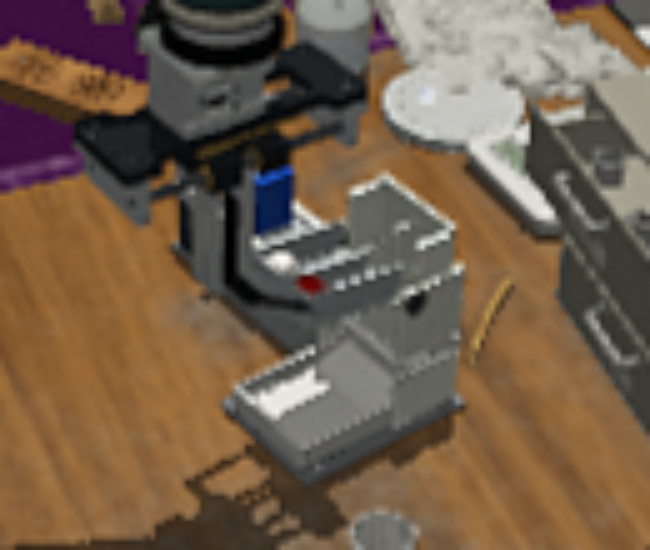

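Call:
arm_command(series="0 0 0 0.0044 -0.0087 0 0;0 0 0 0.005 -0.0084 0 0;0 0 0 0.0056 -0.008 0 0;0 0 0 0.0061 -0.0076 0 0;0 0 0 0.006 -0.006 0 0;0 0 0 0 0 0 0;0 0 0 0 0 0 0;0 0 0 0 0 0 0;0 0 0 0 0 0 0")

```text
time: 6.85
tool_pos: [0.4922, -0.0447, 0.2092]
ee_rot: [-1.573, 0.007, 0.257]
wrist_force: [-4.1, 0.2, 1.0]
width: 0.011
```

```bash
python3 st.py
python3 - <<'E'
from h import *
cv2.imwrite("pics/h_s.png",cv2.resize(robot.snapshot("side")[150:260,200:330],None,fx=5,fy=5))
cv2.imwrite("pics/h_w.png",robot.snapshot("wrist"))
E
```

```text
t 6.85 dxf 0.0419 dyf 0.0012 dz 0.1043 th 46.8 r 0.1432 [-1.573  0.007  0.257] [-4.1  0.2  1. ] 0.010996926463696415
```

View pics/h_s.png

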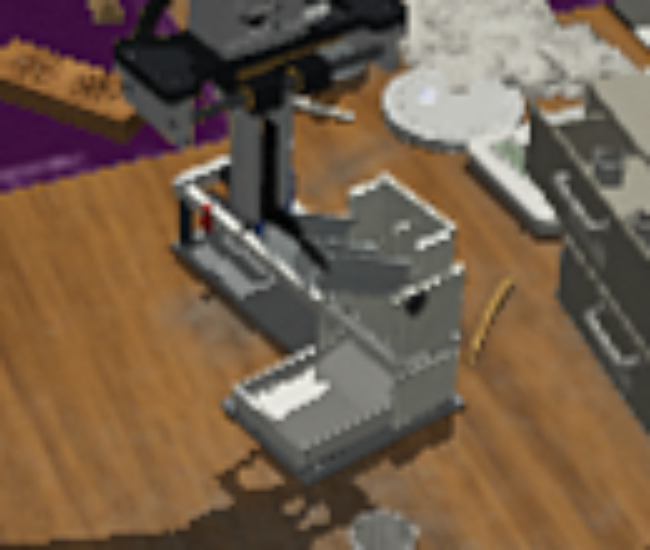

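View pics/h_w.png

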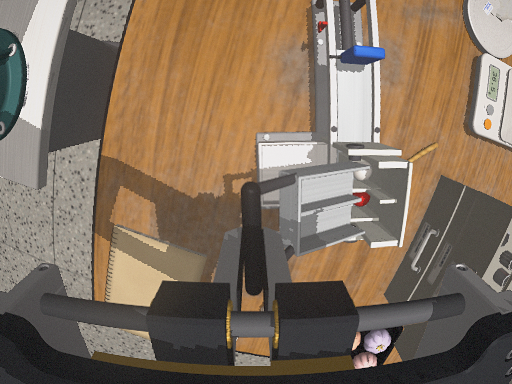

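Call:
arm_command(series="0 0 0 0 0 0 0;0 0 0 0 0 0 0;0 0 0 0 0 0 0;0 0 0 0 0 0 0")

```text
time: 7.35
tool_pos: [0.4919, -0.0448, 0.209]
ee_rot: [-1.572, 0.007, 0.257]
wrist_force: [-3.3, -0.3, 1.3]
width: 0.0113
```

```bash
python3 st.py
python3 - <<'E'
from h import *
c=robot.camera_params("wrist")
i=robot.snapshot("wrist");cv2.imwrite("pics/i_w.png",cv2.resize(i[120:270,230:430],None,fx=4,fy=4))
# predicted ball px at rest in cells
O=np.array([.6037,-.0157,0]);xf=np.array([np.cos(.26),np.sin(.26),0]);yf=np.array([-xf[1],xf[0],0])
T=c["extrinsics"]
for y in(-.016,.016):
  q=T[:3,:3].T@(O+yf*y+[0,0,.076]-T[:3,3]);th=np.arctan2(np.hypot(q[0],q[1]),-q[2]);n=np.hypot(q[0],q[1])
  print(c["cx"]+c["fx"]*th*q[0]/n,c["cy"]-c["fx"]*th*q[1]/n)
E
```

```text
t 7.35 dxf 0.0416 dyf 0.0012 dz 0.1041 th 46.6 r 0.1432 [-1.572  0.007  0.257] [-3.3 -0.3  1.3] 0.011267142897236359
352.7511211542966 200.99031793793347
355.1917673328793 173.6696009579308
```

View pics/i_w.png

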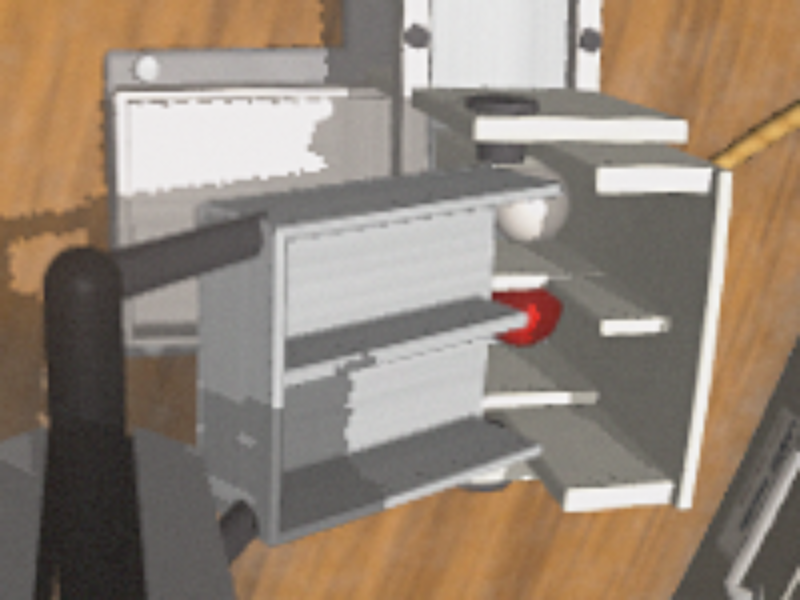

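Call:
arm_command(series="0 0 0 -0.0085 0.0088 0 0;0 0 0 -0.0077 0.0095 0 0;0 0 0 -0.0068 0.0101 0 0;0 0 0 -0.0059 0.0107 0 0;0 0 0 -0.005 0.0111 0 0;0 0 0 -0.004 0.0115 0 0;0 0 0 -0.003 0.0118 0 0;0 0 0 -0.0019 0.008 0 0")

```text
time: 8.2
tool_pos: [0.4535, -0.0562, 0.1265]
ee_rot: [-1.577, -0.009, 0.258]
wrist_force: [1.2, 0.5, 0.4]
width: 0.0112
```

```bash
python3 st.py
```

```text
t 8.2 dxf 0.0016 dyf 0.0001 dz 0.0216 th 8.9 r 0.1401 [-1.577 -0.009  0.258] [1.2 0.5 0.4] 0.0111727314098371
```

Call:
arm_command(series="0.005 0 0.008 -0.001 0.008 0 0;0 0 0 -0.0005 0.008 0 0;0 0 0 0 0.0045 0 0;0 0 0 0 0 0 0;0 0 0 0 0 0 0")

```text
time: 8.7
tool_pos: [0.452, -0.0566, 0.105]
ee_rot: [-1.571, 0.001, 0.258]
wrist_force: [-1.6, 0.2, 0.9]
width: 0.0112
```

```bash
python3 st.py
```

```text
t 8.7 dxf 0.0 dyf 0.0001 dz 0.0001 th 0.1 r 0.14 [-1.571e+00  1.000e-03  2.580e-01] [-1.6  0.2  0.9] 0.01115285236361231
```

Level. Release and rise.

Call:
arm_command(series="0 0 0 0 0 0 0.05;0 0 0 0 0 0 0.05;0 0 0 0 0 0 0.05;0 0 0 0 -0.02 0 0.05;0 0 0 0 -0.04 0 0.05;0 0 0 0 -0.04 0 0.05;0 0 0 0 -0.03 0 0.05;0 0 0 0 0 0 0.05")

```text
time: 9.5
tool_pos: [0.4526, -0.0563, 0.2355]
ee_rot: [-1.568, 0.002, 0.256]
wrist_force: [0.5, -0.6, 0.7]
width: 0.0502
```

```bash
python3 st.py
python3 - <<'E'
from h import *
import pickle
pickle.dump(robot.camera_params("wrist"),open("j_w.pkl","wb"))
i=robot.snapshot("wrist");cv2.imwrite("pics/j_w.png",i)
E
```

```text
t 9.5 dxf 0.0007 dyf 0.0003 dz 0.1306 th 43.2 r 0.191 [-1.568  0.002  0.256] [ 0.5 -0.6  0.7] 0.0501940892983787
```

View pics/j_w.png

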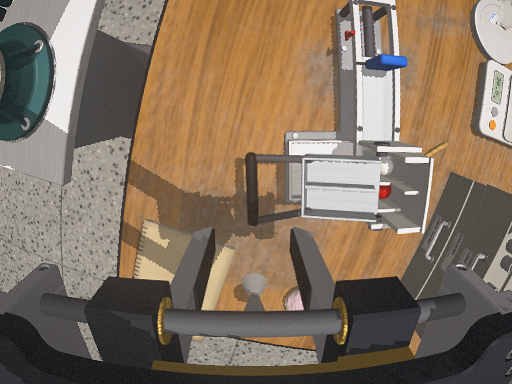

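Call:
arm_command(series="0 0 0 0.03 0 0.029 0.05;0 0 0 0.03 0 0.029 0.05;0 0 0 0.03 0 0.029 0.05;0 0 0 0.03 0 0.029 0.05;0 0 0 0.03 0 0.029 0.05;0 -0.149 0 0 0 0 0.05;0 -0.149 0 0 0 0 0.05;0 -0.149 0 0 0 0 0.05;0 -0.149 0 0 0 0 0.05;0 -0.149 0 0 0 0 0.05;0 -0.149 0 0 0 0 0.05")

```text
time: 10.65
tool_pos: [0.5566, 0.1289, 0.2017]
ee_rot: [-1.53, 0.02, 1.15]
wrist_force: [-0.0, 0.5, 0.2]
width: 0.0501
```

Call:
arm_command(series="0 -0.149 0 0 0 0 0.05;0 -0.149 0 0 0 0 0.05;0 -0.149 0 0 0 0 0.05;0 -0.149 0 0 0 0 0.05;0 -0.1 0 0 0 0 0.05;0 0 0 0 0 0 0.05")

```text
time: 11.25
tool_pos: [0.5504, 0.1283, 0.184]
ee_rot: [-1.502, -0.015, 1.853]
wrist_force: [-0.1, -0.2, 0.1]
width: 0.0501
```

```bash
python3 st.py
python3 - <<'E'
from h import *
import pickle
c=robot.camera_params("wrist");pickle.dump(c,open("k_w.pkl","wb"))
i=robot.snapshot("wrist");cv2.imwrite("pics/k_w.png",i)
for n in ["gate","marker"]:
    for q in robot.spot_in("wrist",n)[:2]: print(n,round(q["score"],2),w("wrist",q["centre"],c["extrinsics"]).round(4))
print(robot.get_obs()["tool_pos"])
E
```

```text
t 11.25 dxf 0.1427 dyf 0.1535 dz 0.0791 th 91.9 r 0.0792 [-1.502 -0.015  1.853] [-0.1 -0.2  0.1] 0.050063733535238394
gate 0.97 [0.575  0.0843 0.0635]
marker 0.41 [0.5188 0.1492 0.0641]
[0.55076411 0.12836522 0.18505851]
```

View pics/k_w.png

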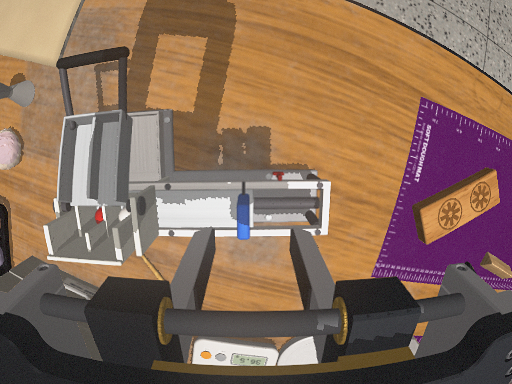

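Run:
```python
import cv2
i=cv2.imread("pics/k_w.png");cv2.imwrite("pics/k2.png",cv2.resize(i[160:250,200:340],None,fx=5.5,fy=5.5,interpolation=cv2.INTER_CUBIC))
```

```text
(no output)
```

View pics/k2.png

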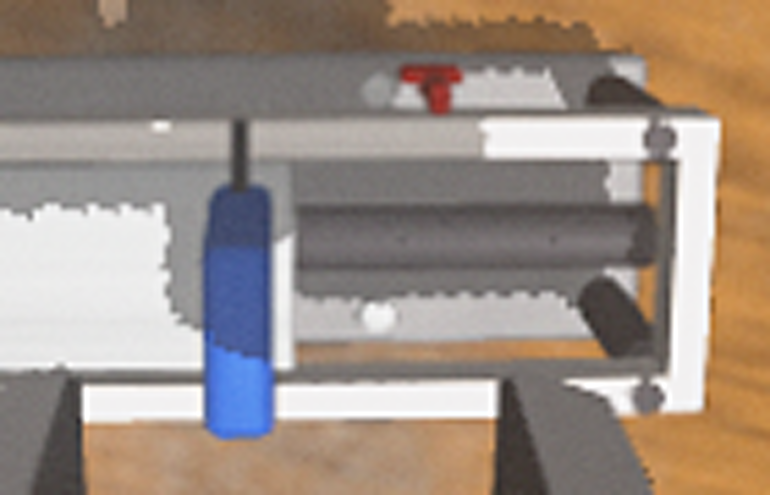

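Run:
```python
from h import *
import pickle;c=pickle.load(open("k_w.pkl","rb"))
O=np.array([.6037,-.0157,0]);xf=np.array([np.cos(.26),np.sin(.26),0]);yf=np.array([-xf[1],xf[0],0])
f=lambda u,v,z:fz((u+.5)/5.5-.5+200,(v+.5)/5.5-.5+160,c,z)
P={}
for n,u,v,zs in [("post",438,100,(.077,.07)),("head",431,75,(.077,.068,.06)),("pointer tip",239,125,(.06,.068,.072)),("tabtop",239,415,(.113,)),("tab back edge",239,435,(.113,)),("tab foot",240,190,(.07,.08,.113)),("pointer base",240,182,(.07,)),("rail end L",110,112,(.068,)),("rail end R",700,112,(.068,))]:
  for z in zs:
    p=f(u,v,z);print(n,z,p.round(4),"xf",((p-O)@xf).round(4),"yf",((p-O)@yf).round(4))
p=f(700,112,.068)-f(110,112,.068);print(np.arctan2(-p[0],p[1]))
print(c["extrinsics"][:3,3])
```

```text
post 0.077 [0.5207 0.149  0.077 ] xf -0.0379 yf 0.1805
post 0.07 [0.5216 0.15   0.07  ] xf -0.0368 yf 0.1813
head 0.077 [0.5167 0.1464 0.077 ] xf -0.0424 yf 0.179
head 0.068 [0.5177 0.1477 0.068 ] xf -0.0411 yf 0.18
head 0.06 [0.5186 0.1488 0.06  ] xf -0.04 yf 0.1809
pointer tip 0.06 [0.5381 0.1162 0.06  ] xf -0.0295 yf 0.1443
pointer tip 0.068 [0.5367 0.1159 0.068 ] xf -0.0309 yf 0.1444
pointer tip 0.072 [0.536  0.1158 0.072 ] xf -0.0316 yf 0.1444
tabtop 0.113 [0.5758 0.1276 0.113 ] xf 0.0099 yf 0.1457
tab back edge 0.113 [0.5792 0.1286 0.113 ] xf 0.0135 yf 0.1457
tab foot 0.07 [0.5482 0.1194 0.07  ] xf -0.0189 yf 0.1448
tab foot 0.08 [0.546  0.1189 0.08  ] xf -0.0211 yf 0.1449
tab foot 0.113 [0.5389 0.1173 0.113 ] xf -0.0284 yf 0.1452
pointer base 0.07 [0.5467 0.119  0.07  ] xf -0.0204 yf 0.1448
rail end L 0.068 [0.541 0.092 0.068] xf -0.0329 yf 0.1202
rail end R 0.068 [0.5097 0.1996 0.068 ] xf -0.0355 yf 0.2323
0.28311132511653464
[0.48357967 0.10520668 0.36869899]
```

Call:
arm_command(series="-0.069 0.018 0.015 -0.008 0 -0.011 0.05;0 0 0 0 0 0 0.05")

```text
time: 11.6
tool_pos: [0.5638, 0.1238, 0.1832]
ee_rot: [-1.573, 0.001, 1.831]
wrist_force: [-0.4, 0.7, -1.1]
width: 0.05
```

```bash
python3 -c "
from h import *
o=robot.get_obs();print(o['tool_pos'],o['ee_rot'],totool([.5635,.1238,.097]))"
```

```text
[0.56379595 0.12376268 0.18316768] [-1.57273754e+00  7.65140907e-04  1.83083636e+00] [0.00017809 0.10496687 0.00044367]
```

Call:
arm_command(series="0 0 0 0 0.02 0 0.05;0 0 0 0 0.02 0 0.05;0 0 0 0 0.02 0 0.05;0 0 0 0 0 0 0.05")

```text
time: 12.0
tool_pos: [0.5635, 0.1244, 0.1227]
ee_rot: [-1.571, -0.001, 1.828]
wrist_force: [-0.2, 0.2, -0.2]
width: 0.0498
```

Run:
```python
from h import *
o=robot.get_obs();print(o['tool_pos'],o['ee_rot'],totool([.5635,.1238,.097]))
i=robot.snapshot("wrist");cv2.imwrite("pics/l_w.png",i)
```

```text
[0.56347952 0.12436967 0.12270039] [-1.57137383e+00 -6.19527128e-04  1.82798027e+00] [-0.00057207  0.04449997  0.00013993]
```

View pics/l_w.png

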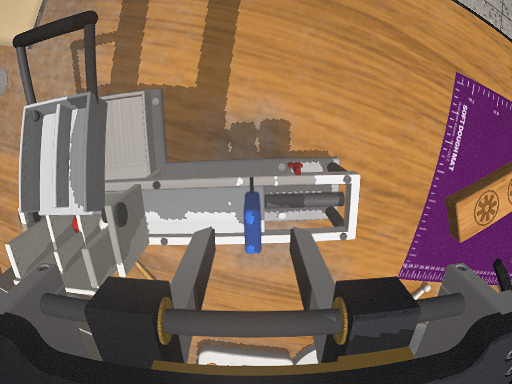

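Call:
arm_command(series="0 0 0 0 0.015 0 0.05;0 0 0 0 0.015 0 0.05;0 0 0 0 0.013 0 0.05;0 0 0 0 0 0 0.05")

```text
time: 12.45
tool_pos: [0.5665, 0.125, 0.0813]
ee_rot: [-1.579, 0.0, 1.828]
wrist_force: [-0.6, 0.4, -0.7]
width: 0.0498
```

Run:
```python
from h import *
o=robot.get_obs();print(o['tool_pos'],o['ee_rot'],o['wrist_force'],totool([.5635,.1238,.097]))
i=robot.snapshot("wrist");cv2.imwrite("pics/m_w.png",i)
```

```text
[0.56648769 0.12499745 0.08134038] [-1.57871152e+00  1.59721208e-04  1.82766724e+00] [-0.56657747  0.44820342 -0.65102697] [-0.00040162  0.00311565  0.00306983]
```

View pics/m_w.png

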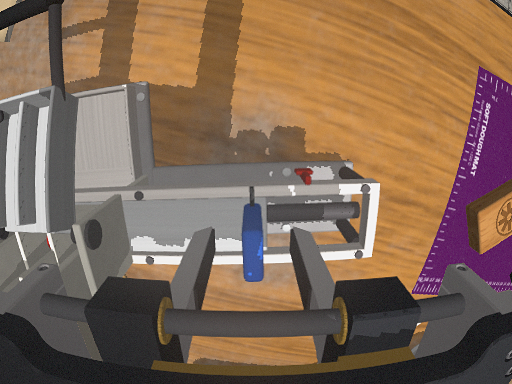

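Call:
arm_command(series="0.007 -0.005 0 0 0.002 0.003 0.03;0 0 0 0 0 0 0.02;0 0 0 0 0 0 0;0 0 0 0 0 0 0;0 0 0 0 0 0 0;0 0 0 0 0 0 0;0 0 0 0 0 0 0")

```text
time: 13.2
tool_pos: [0.5653, 0.125, 0.0826]
ee_rot: [-1.577, 0.0, 1.835]
wrist_force: [-0.3, -0.7, -1.3]
width: 0.0119
```

Run:
```python
from h import *
o=robot.get_obs();print(o['tool_pos'],o['ee_rot'],o['wrist_force'],o["width"])
i=robot.snapshot("wrist");cv2.imwrite("pics/n_w.png",i);cv2.imwrite("pics/n2.png",cv2.resize(i[140:300,150:390],None,fx=3.3,fy=3.3,interpolation=cv2.INTER_CUBIC))
import pickle;pickle.dump(robot.camera_params("wrist"),open("n_w.pkl","wb"))
```

```text
[0.56525397 0.12503013 0.08255377] [-1.57687474e+00  2.20148943e-04  1.83485393e+00] [-0.30243643 -0.67233522 -1.31548554] 0.011857712156051439
```

View pics/n2.png

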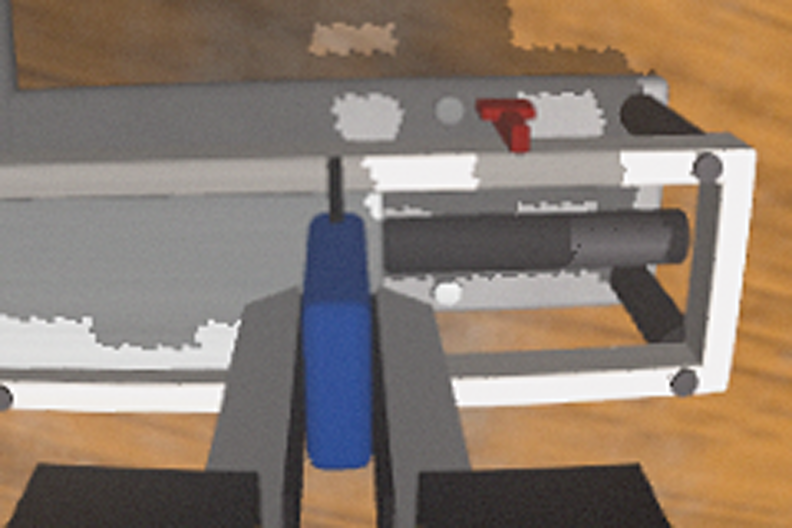

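Call:
arm_command(series="0 0 0 0.005 0 0 0;0 0 0 0.006 0 0 0;0 0 0 0.006 0 0 0;0 0 0 0.006 0 0 0;0 0 0 0.006 0 0 0;0 0 0 0.003 0 0 0;0 0 0 0 0 0 0")

```text
time: 13.95
tool_pos: [0.557, 0.1529, 0.0825]
ee_rot: [-1.575, 0.011, 1.833]
wrist_force: [0.3, -5.0, -1.2]
width: 0.0116
```

```bash
cat > g.py <<'E'
from h import *
import sys
o=robot.get_obs();d=o['tool_pos']-np.array([.56525,.12503,.08255]);yaw=.264;print(o["time"],"pull",d@[-np.sin(yaw),np.cos(yaw),0],"x",d@[np.cos(yaw),np.sin(yaw),0],"z",d[2],o['ee_rot'],o['wrist_force'],o["width"])
import pickle;pickle.dump(robot.camera_params("wrist"),open(sys.argv[1]+".pkl","wb"))
i=robot.snapshot("wrist");cv2.imwrite("pics/%s.png"%sys.argv[1],i);cv2.imwrite("pics/%s_2.png"%sys.argv[1],cv2.resize(i[130:230,180:330],None,fx=5,fy=5,interpolation=cv2.INTER_CUBIC))
E
python3 g.py o
```

```text
13.95 pull 0.02909114207852076 x -0.0007259883822491479 z -2.3693748428851857e-05 [-1.57529866  0.01068659  1.83256306] [ 0.26805242 -5.03236412 -1.174226  ] 0.011621729524772448
```

View pics/o_2.png

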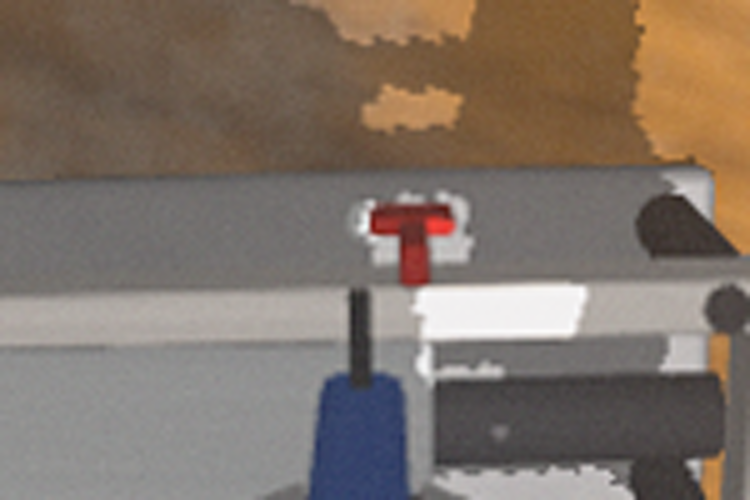

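View pics/o.png

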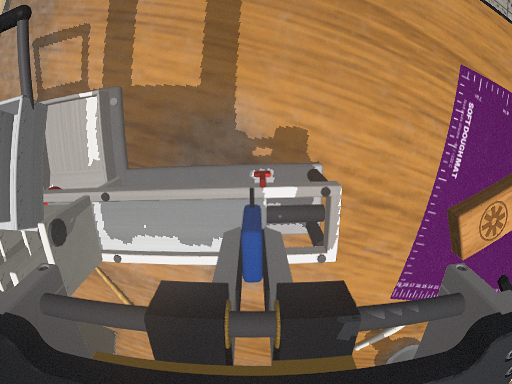

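```bash
cat > gap.py <<'E'
from h import *
import sys,pickle
c=pickle.load(open(sys.argv[1]+".pkl","rb"))
yf=np.array([-np.sin(.264),np.cos(.264),0])
def f(u,v,z): return fz((u+.5)/5-.5+180,(v+.5)/5-.5+130,c,z)@yf
a=[float(x) for x in sys.argv[2:]]
for zp in(.062,.07):
  for zc in(.077,.068): print(zp,zc,(f(a[2],a[3],zc)-f(a[0],a[1],zp)).round(4))
E
python3 gap.py o 360 300 414.5 275
```

```text
0.062 0.077 0.0072
0.062 0.068 0.0074
0.07 0.077 0.0071
0.07 0.068 0.0073
```

Call:
arm_command(series="0 0 -0.011 0.004 0 0 0;0 0 0 0.003 0 0 0;0 0 0 0 0 0 0;0 0 0 0 0 0 0")

```text
time: 14.4
tool_pos: [0.5556, 0.1574, 0.0826]
ee_rot: [-1.575, 0.007, 1.832]
wrist_force: [1.4, -6.1, -0.1]
width: 0.0119
```

```bash
python3 g.py p
```

```text
14.4 pull 0.03371911794453057 x -0.000852059671440703 z 1.2287856163278876e-06 [-1.57518393  0.00711083  1.83246852] [ 1.41834024 -6.09888302 -0.1431259 ] 0.011915414663956736
```

View pics/p_2.png

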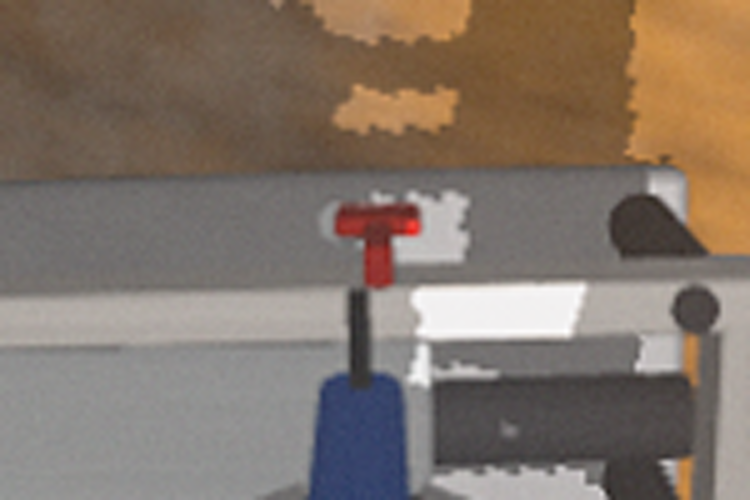

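View pics/p.png

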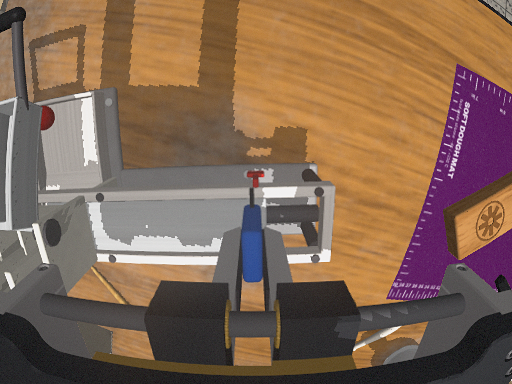

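```bash
python3 gap.py p 359.5 300 378.5 275
```

```text
0.062 0.077 0.0026
0.062 0.068 0.0026
0.07 0.077 0.0025
0.07 0.068 0.0025
```

Call:
arm_command(series="0 0 -0.007 0.003 0 0 0;0 0 0 0 0 0 0;0 0 0 0 0 0 0")

```text
time: 14.75
tool_pos: [0.5554, 0.1583, 0.0825]
ee_rot: [-1.575, 0.006, 1.832]
wrist_force: [-0.4, -6.2, -0.4]
width: 0.012
```

```bash
python3 g.py q
```

```text
14.75 pull 0.034661619570820354 x -0.0008606135633129015 z -1.4722447677154027e-05 [-1.5752042   0.00605089  1.83224576] [-0.38724256 -6.17929861 -0.3820647 ] 0.0120365278761465
```

View pics/q_2.png

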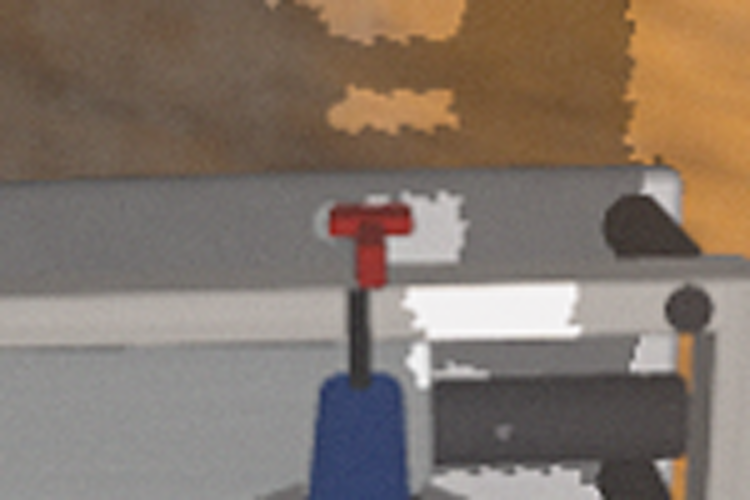

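Call:
arm_command(series="0 0 -0.006 0.0035 0 0 0")

```text
time: 14.9
tool_pos: [0.5547, 0.1606, 0.0825]
ee_rot: [-1.575, 0.003, 1.832]
wrist_force: [0.1, -5.5, -0.4]
width: 0.0122
```

```bash
python3 gap.py q 359.5 300 371.5 275; python3 g.py r; python3 -c "
from h import *
for i in range(3):
  robot.snapshot('top');print(robot.get_obs()['tool_pos'])"; python3 g.py s
```

```text
0.062 0.077 0.0017
0.062 0.068 0.0017
0.07 0.077 0.0016
0.07 0.068 0.0016
14.9 pull 0.037080535611506864 x -0.0009248588544394735 z -1.5483601293872495e-05 [-1.57505358  0.00265727  1.83190759] [ 0.07818378 -5.48102579 -0.40170023] 0.012156482136423445
[0.55462437 0.16088644 0.08255894]
[0.55462589 0.16080738 0.08253892]
[0.55460548 0.16080817 0.08250485]
15.1 pull 0.037316217819834116 x -0.000939629422259599 z -4.515212671593605e-05 [-1.5750093   0.00245866  1.83224841] [ 0.93561139 -4.83963035 -0.20919111] 0.012109610405935237
```

View pics/s_2.png

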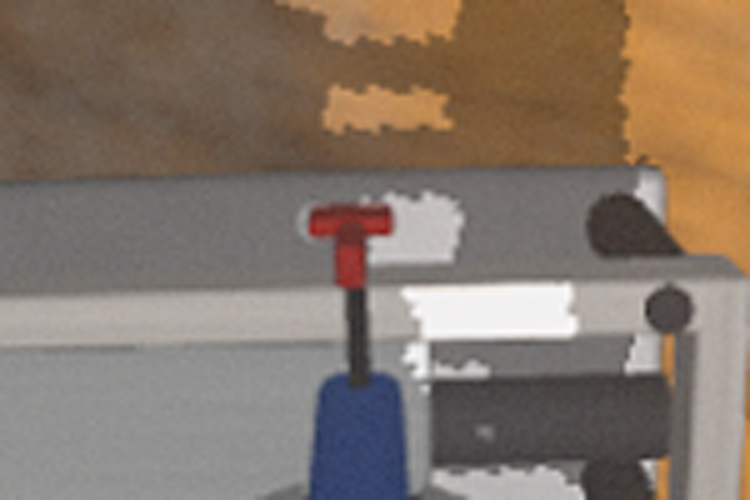

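Call:
arm_command(series="0 0 -0.002 -0.0001 0 0 0")

```text
time: 15.25
tool_pos: [0.5548, 0.16, 0.0825]
ee_rot: [-1.575, 0.003, 1.832]
wrist_force: [0.4, -6.1, -0.8]
width: 0.0119
```

```bash
python3 gap.py s 357.5 300 350.5 275; python3 -c "
from h import *
for i in range(3):
  cv2.imwrite('pics/t_top.png',robot.snapshot('top'));print(robot.get_obs()['tool_pos'])"; python3 g.py t
```

```text
0.062 0.077 -0.0008
0.062 0.068 -0.0009
0.07 0.077 -0.0008
0.07 0.068 -0.0009
[0.55490472 0.15984385 0.08254537]
[0.55489357 0.15985224 0.08253644]
[0.5549024  0.15985932 0.08255377]
15.4 pull 0.03632276455846952 x -0.0009005902337020046 z 3.767851890032481e-06 [-1.57517233  0.00281208  1.83215061] [ 0.23419617 -5.4840712  -0.18681512] 0.011732681319131235
```

View pics/t_2.png

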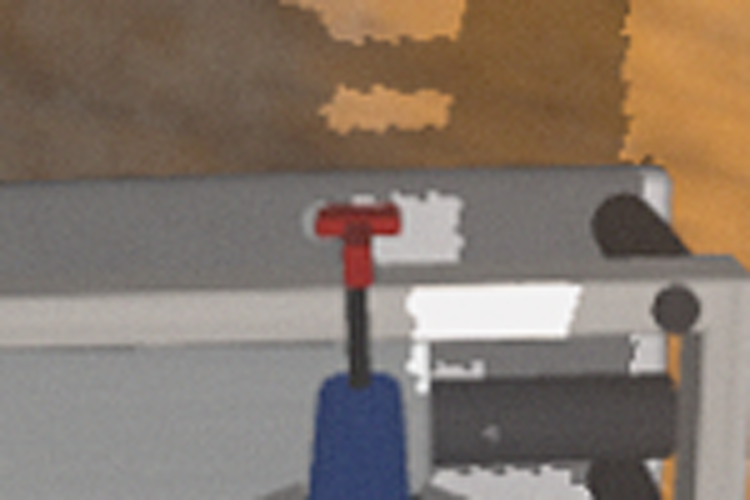

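Run:
```python
from h import *
i=cv2.imread("pics/t.png")[70:280,0:160]
j=robot.snapshot("side")[170:255,220:310]
k=cv2.imread("pics/t_top.png")[140:240,215:345]
cv2.imwrite("pics/u.png",np.hstack([cv2.resize(x,None,fx=420/x.shape[0]*.65,fy=420/x.shape[0]*.65,interpolation=cv2.INTER_CUBIC) for x in(i,j,k)]))
print(robot.get_obs()["tool_pos"])
```

```text
[0.55491494 0.15985254 0.08255113]
```

View pics/u.png

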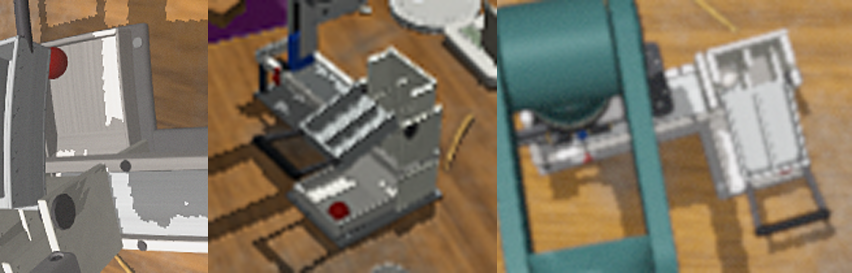

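Run:
```python
import cv2
k=cv2.imread("pics/t_top.png")[145:190,275:345]
cv2.imwrite("pics/v.png",cv2.resize(k,None,fx=10,fy=10,interpolation=cv2.INTER_CUBIC))
k=cv2.imread("pics/t.png")[170:290,0:140]
cv2.imwrite("pics/v2.png",cv2.resize(k,None,fx=5,fy=5,interpolation=cv2.INTER_CUBIC))
```

```text
(no output)
```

View pics/v.png

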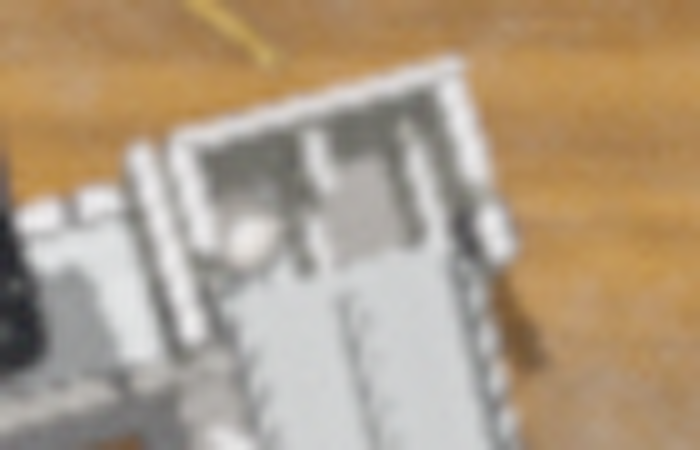

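View pics/v2.png

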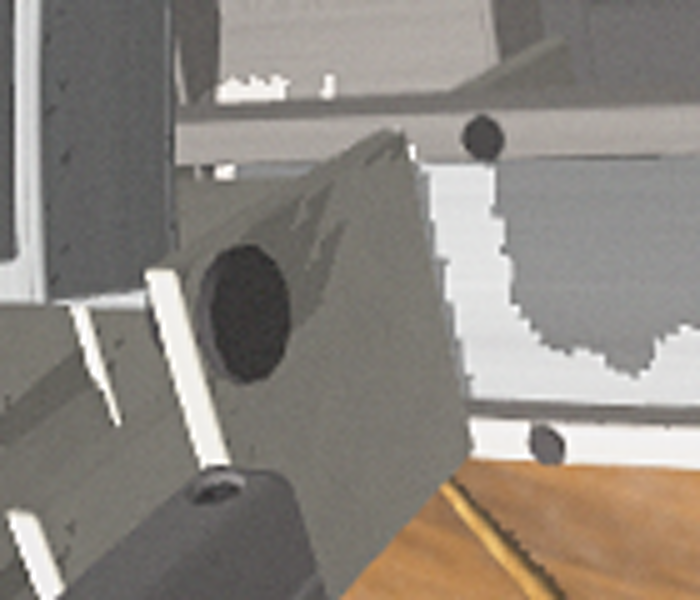

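```bash
python3 -c "
from h import *
o=robot.get_obs();print(o['time'],o['tool_pos'],o['wrist_force'],o['width']);print(robot.close_job())"
```

```text
15.5 [0.55491494 0.15985254 0.08255113] [ 0.27663951 -6.55409813 -0.61843183] 0.011896419151563633
the job is handed in; nothing more can be done
None
```

The job is done and handed in at 15.5 s, with the gripper still holding the gate at the red clip.

- **Pan:** I gripped the black bar and tipped the pan to about 47° by the arm's own position. Both balls rolled into the hopper. I lowered the pan back to within 0.1° of level before letting go.
- **Gate:** I pulled the blue handle out 36.3 mm, and the pointer lines up with the clip in the last wrist picture. It first overshot the clip by about 0.9 mm, and I corrected that before handing in. The final force was about 6.5 N, as expected from the spring.
- **Balls:** The last pictures show the red ball in the tray and the white ball still in its hopper cell.
- **Disagreement:** My first estimate of the gate's position, taken from the bar, was about 5 mm off from what I saw directly. I used the direct wrist-camera measurement instead.
- **Not checked:** I steered clear of the mould, jigger and dough, but did not compare their positions before and after.

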